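# Clear a rejected stage insert into the wire basket

## Task

A rejected round microscope stage insert lies in the lane of the raised transfer shelf. Slide fully open the gate at the end of the shelf where the wire basket stands, then clear the insert off that end so that it drops into the wire basket and lies there. Leave the other gate shut, and do not disturb the things on the shelf's ledge or in the plastic tote.

Things in the scene. Friction and masses are not known exactly. Their poses are not given: they have to be found in the camera images.
- insert: the rejected stage insert: flat bare-aluminium ring, 100 mm outer diameter, 42 mm centre hole, 12 mm thick, about 0.18 kg, too wide for the gripper across its diameter; lies flat and loose in the shelf's lane near the middle. Origin: centre of its underside
- shelf: fixed grey plate on posts, top 80 mm above the table. Origin on the table under the lane's middle; x across the lane, y along it. The plate and lane end at y = -130 and +130 mm. Lane between guide rails 8 mm high, inner faces at x = -62 and +62 mm. Beyond the far rail, at lane height, a ledge (x = +70 to +130 mm) with small things. Only the gates close the lane's ends
- gate_left (a joint): opening (m) of the sliding gate at the shelf's +y end: 0 shut, 0.135 fully open (hard stop). Slides along the shelf's +x; friction 2 N, light drag; stays where left. Aluminium bar 124 mm long, 6 mm thick, centre plane 137 mm from the shelf's origin, top 23 mm above the lane
- gate_right (a joint): the same for the identical gate at the shelf's -y end; it also opens along the shelf's +x
- gate_left_tab (a point): centre of the top of the upright black tab on gate_left: 14 mm (x) by 10 mm (y), reaching 57 mm above the plate, 7 mm from the bar's near (-x) end; the space on its -x side is free from 10 mm above the plate upwards
- gate_right_tab (a point): the same point on gate_right's tab
- basket: fixed square basket of steel wire for rejects, 180 mm outside, 172 mm inside, 60 mm high (rim 20 mm below the shelf's top), floor 4 mm thick; at either end of the shelf, its centre on the lane's line, 240 mm from the shelf's origin. Origin: centre of its underside; axes parallel to the shelf's
- tote: fixed grey plastic tote with solid walls for good parts, 180 x 180 x 60 mm high, walls 5 mm; at the shelf's other end, its centre also 240 mm from the shelf's origin on the lane's line. Origin: centre of its underside
- keeper: good rectangular aluminium insert, 110 x 80 x 10 mm, lying in the tote; leave alone. Origin: centre of its underside
- bottle: small amber bottle, 28 mm in diameter, 55 mm tall, standing on the shelf's ledge; leave alone. Origin: centre of its underside
- carrier: black slide carrier, 30 x 80 x 8 mm, lying on the shelf's ledge; leave alone. Origin: centre of its underside

How it is judged:
By the outcome, as a careful person would: the job done as asked, in the order asked, and still so for the second after the job is handed in, with the robot touching nothing.
It also fails if it takes over 43 s, if anything falls off the work surface, if the arm or the gripper's body presses on something with over 40 N, if the wrist force passes 120 N, or if a joint passes its speed limit or range.

## Robot

A 6-joint arm with a two-finger parallel gripper is mounted at the origin on the work surface. World frame = base frame: x ahead of the robot, y to its left, z up, the work surface at z = 0. Lengths are in m, angles in rad, forces in N, time in s.
With the tool pointing down it reaches from about 0.35 to 0.775 m from the base axis. Payload 7.3 kg.
Tool frame: the origin (TCP) lies at the very end of the fingers, on their centre line; the grasp point (between the pads) lies 19 mm behind it; z points along the fingers, y is the line along which they close (so a half turn about z gives the same grasp; the last joint's range is limited). The gripper opens to 92 mm and grips with 3 to 60 N. Pads are 19 mm wide; open, the fingers measure 130 mm over their backs; the gripper's body (75 mm by 190 mm) begins 47 mm behind the grasp point.
Start: joints at [1.053, 0.342, 1.524, -0, 1.275, -0.146], TCP at [0.191, 0.489, 0.227] pointing down, gripper open.
Joint ranges: [-2.53, 2.53], [-0.77, 2.02], [0.04, 2.7], [-1, 4.14], [0.28, 2.66], [-3.11, 3.11]. Speed limits (rad/s): [2.57, 2.57, 3.14, 3.14, 3.14, 3.14].

## Interface

Orientations are given as [roll, pitch, yaw] about the fixed x, y, z axes, in that order (R = Rz(yaw) Ry(pitch) Rx(roll)).
In Python, from cell import robot gives the robot as it stands. The module is installed in compiled form; this text tells all that it offers.
- The arm moves only by the tool arm_command, never from a script. Its argument "moves" is a list of rows, each a list of 3 entries, a list of its own where there are three numbers: the shift along the tool's x, y, z in m, then the turn, a rotation vector about the tool's x, y, z in rad, then the finger opening in m, from 0 to 0.0918. In form: [[[dx, dy, dz], [ax, ay, az], claw], ...]. A call has exactly 5 rows; each row is the pose to reach, as a shift and turn from the pose commanded when the call began, along the tool's axes at that moment; what a row does not reach only later rows make up. A row lasts 1/10 s, in which the tool goes at most 50 mm and 8.59 degrees, less where a joint would pass 70% of its speed; a pose out of reach is approached as far as the arm can. A call with a gripper value outside its range is refused whole. The fingers move at their own pace and stop on an object; "squeeze" is the grip in N (left out, the last holds). Time passes only in rows, so rows that repeat a pose let the fingers close, or fill a call up. It gives the time, the measured TCP pose, the force, the opening and the grip force at its end, in the units of the state.
- robot.observe(): the state, without advancing time (a new reading comes with each control period).
- robot.read_camera(name): name is "scene" or "top"; returns the picture (480x640x3 uint8, red, green, blue); there is no depth.
- robot.camera_model(name): a dict with "fx", "fy", "cx", "cy" (pixels), "R" (3x3) and "t" (3): a world point X has camera coordinates R X + t. Camera axes: x right, y down, z forward; pixel columns grow to the right and rows downward; lengths in m; the calibration is good to about 2 mm. A picture is of the moment at which its call begins. camera_model takes no time and is no camera call.
- robot.hand_in(): hands the job in; it is judged then, once.
The state is a dict: "time": time; "qpos": joint angles; "qvel": joint speeds; "joint_efforts": joint torques, N m; "tool_pos": TCP position; "tool_rot": TCP orientation; "contact_force": force on the tool from outside, world axes, zero at the start; "torque": the same for the moment, N m; "opening": finger opening in m; "grip_force": force on a finger pad.
Only numpy, scipy, OpenCV 4.12 (cv2) and the standard library are available. Lean on these libraries where they do the work, as an engineer would, in place of code of your own. Each camera call takes 0.05 s, during which the arm holds its last target. There are 200 camera calls.

## Working session

There is one attempt and no reset: what is moved stays moved. The work goes in short steps, Python scripts to look and compute and a tool call to move; the robot and the scene stay as the last step left them, time stands still between calls to the robot, and variables do not carry over. Pictures are saved under pics/ and viewed, at most 10 in all, crops included, and the job is handed in when it is done.

Besides the shell and the picture viewer there is one more tool, called after "Call:" by a JSON object that holds its "name" and its "arguments", one argument or row to a line. arm_command: Moves the arm, as the interface text tells. Its arguments: {"type":"object","properties":{"moves":{"type":"array"},"squeeze":{"type":"number"}},"required":["moves"]}

```bash
mkdir -p pics && python3 - <<'E'
from cell import robot
import cv2,numpy as np
for n in("scene","top"):
    im=robot.read_camera(n);cv2.imwrite(f"pics/{n}0.png",im[:,:,::-1])
    m=robot.camera_model(n);print(n,m["fx"],m["cx"],m["cy"],np.round(m["R"],3).tolist(),np.round(m["t"],3),-np.array(m["R"]).T@m["t"])
s=robot.observe();print(s["time"],s["tool_pos"],s["tool_rot"],s["opening"])
E
```

```text
scene 476.1927245811626 314.58752386412027 247.23035902640308 [[-0.082, 0.997, -0.008], [0.718, 0.054, -0.694], [-0.692, -0.063, -0.72]] [-0.    -0.328  1.215] [1.07600059 0.09436764 0.64667452]
top 456.7628275171496 323.544511225716 240.93533690607086 [[0.017, -1.0, -0.022], [-0.984, -0.013, -0.179], [0.179, 0.025, -0.984]] [0.028 0.566 0.912] [0.39321109 0.0131368  0.99944112]
0.1 [0.19054044 0.48883852 0.22613397] [-3.14027024e+00 -1.88434372e-04  2.76977666e+00] 0.09195905104649005
```

View pics/scene0.png

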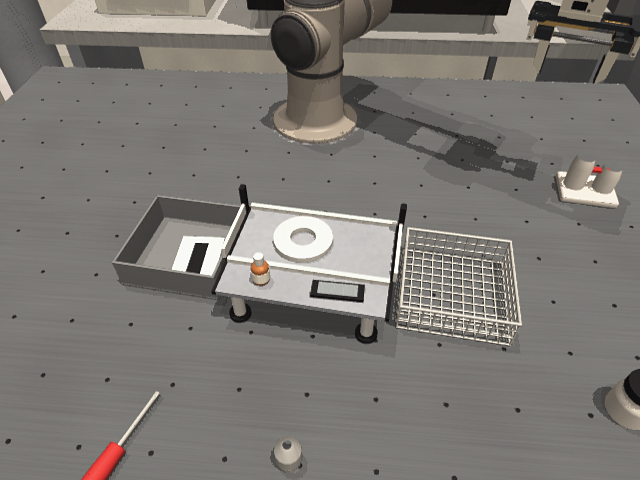

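View pics/top0.png

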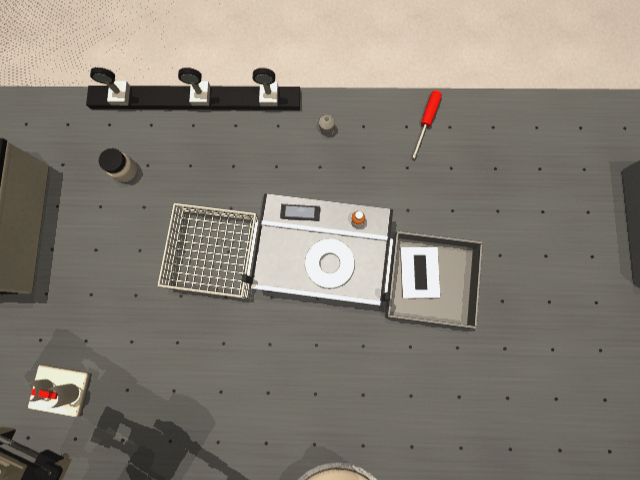

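The basket is at the shelf's +y (left) end. In the top view the ring is at about (330,263), the gate_left tab at about (247,279), and the gate_right tab at about (386,297). In the scene view the tab tops are at about (403,206) for left and (243,187) for right. The shelf is yawed by roughly -0.1 rad.

```bash
cat > h.py <<'E'
from cell import robot
import cv2,numpy as np
def ray(n,uv,z):
    m=robot.camera_model(n);R=np.array(m["R"]);c=-R.T@m["t"]
    d=R.T@np.array([(uv[0]-m["cx"])/m["fx"],(uv[1]-m["cy"])/m["fy"],1]);return c+d*(z-c[2])/d[2]
def blobs(mask,amin,amax):
    n,l,s,c=cv2.connectedComponentsWithStats(mask.astype(np.uint8))
    return [(c[i],s[i]) for i in range(1,n) if amin<s[i][4]<amax]
E
python3 - <<'E'
from h import *
t=cv2.imread("pics/top0.png");s=cv2.imread("pics/scene0.png")
# ring
for n,im,win in(("top",t,(295,225,365,300)),("scene",s,(262,208,345,265))):
    x0,y0,x1,y1=win;g=im[y0:y1,x0:x1].min(2)
    for c,st in blobs(g>225,300,5000):
        lab=(g>225)
        u=c+[x0,y0];print(n,"ring",u,st,ray(n,u,.092))
# dark tabs
for n,im,wins in(("top",t,[(235,268,262,292),(375,285,398,308)]),("scene",s,[(390,195,415,232),(232,178,256,212)])):
    for x0,y0,x1,y1 in wins:
        for c,st in blobs(im[y0:y1,x0:x1].max(2)<45,15,800):
            print(n,"tab",c+[x0,y0],st[:4]+[x0,y0,0,0],st[4],"top:",ray(n,(x0+st[0]+st[2]/2,y0+st[1]+2),.137), ray(n,c+[x0,y0],.137))
v=np.hstack([cv2.resize(t[180:310,235:405],None,fx=4,fy=4)]);cv2.imwrite("pics/c.png",v)
E
```

```text
top ring [329.31940701 262.5990566 ] [  10   14   49   48 1484] [0.51450934 0.02352324 0.092     ]
scene ring [302.63127781 236.91163382] [  12    8   59   42 1573] [0.52083157 0.02431753 0.092     ]
top tab [249.18867925 278.94339623] [244 273  10  12] 53 top: [0.48253194 0.17529979 0.137     ] [0.47503648 0.17458913 0.137     ]
top tab [383.76923077 297.73076923] [382 294   7   7] 26 top: [ 0.4469793  -0.08315411  0.137     ] [ 0.44370427 -0.07990141  0.137     ]
scene tab [401.6   215.264] [396 204  11  28] 125 top: [0.48318266 0.182626   0.137     ] [0.50559521 0.18181074 0.137     ]
scene tab [243.88125 196.70625] [239 185  12  27] 160 top: [ 0.45353527 -0.07956819  0.137     ] [ 0.47889495 -0.07673543  0.137     ]
```

View pics/c.png

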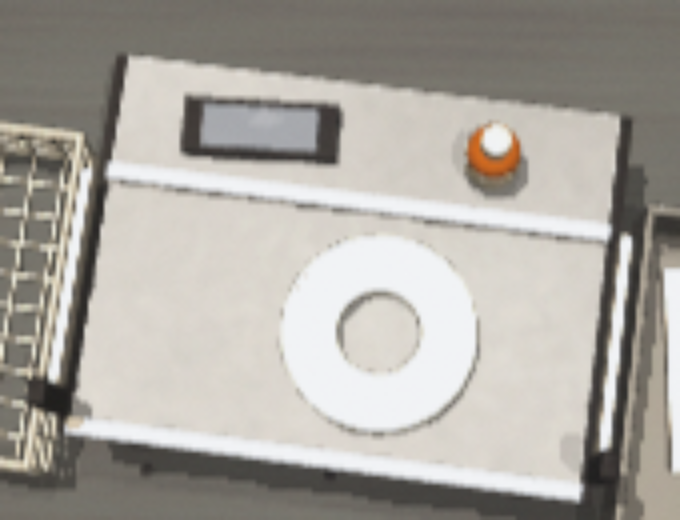

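The crop shows rail ends at crop (68,427), (580,490), (108,170) and (608,235). The tabs are at (50,395) and (600,465), both gates are shut, and the ring is centred at about (380,333).

```bash
python3 - <<'E'
from h import *
f=lambda u,z:ray("top",(235+u[0]/4-.4,180+u[1]/4-.4),z)
P=[f(u,.088) for u in[(68,427),(580,490),(108,170),(608,235)]]
for p in P:print(p)
L=np.array([[-66,130],[-66,-130],[66,130],[66,-130]])/1000.
W=np.array(P)[:,:2];c=W.mean(0);H=L.T@(W-c);yaw=np.arctan2(H[0,1]-H[1,0],H[0,0]+H[1,1])
R=np.array([[np.cos(yaw),-np.sin(yaw)],[np.sin(yaw),np.cos(yaw)]])
print(c,yaw,(W-c)@R)
for n,q in dict(tabL=[-.055,.137],tabR=[-.055,-.137],basket=[0,.24]).items():print(n,c+R@q)
print("ring in shelf",(np.array([.516,.024])-c)@R)
print("tabs top",f((50,393),.137),f((602,467),.137))
E
```

```text
[0.46493871 0.17822974 0.088     ]
[ 0.43786036 -0.07692173  0.088     ]
[0.5967129  0.16367199 0.088     ]
[ 0.56619693 -0.09164426  0.088     ]
[0.51642723 0.04333393] -0.11229906554027383 [[-0.06628104  0.12827614]
 [-0.06459575 -0.12830263]
 [ 0.06629449  0.12857712]
 [ 0.0645823  -0.12855063]]
tabL [0.47712632 0.18563446]
tabR [ 0.44642101 -0.08663964]
basket [0.54332239 0.2818222 ]
ring in shelf [ 0.00174209 -0.01926003]
tabs top [0.47705338 0.17866703 0.137     ] [ 0.4463152  -0.08240266  0.137     ]
```

Call:
{"name": "arm_command", "arguments": {
  "moves": [
    [[-0.04, -0.02, 0], [0, 0, 0.14], 0],
    [[-0.08, -0.04, 0], [0, 0, 0.28], 0],
    [[-0.12, -0.065, 0], [0, 0, 0.42], 0],
    [[-0.155, -0.085, 0], [0, 0, 0.56], 0],
    [[-0.19, -0.11, 0], [0, 0, 0.7], 0]
  ],
  "squeeze": 20
}}

```text
time: 0.6
tool_pos: [0.3286, 0.3163, 0.2265]
tool_rot: [-3.141, -0.0, 2.064]
contact_force: [1.1, 0.5, 0.8]
opening: 0.0565
grip_force: 0.0
```

```bash
cat >> h.py <<'E'
from scipy.spatial.transform import Rotation as Ro
C=np.array([.5164,.0433]);YAW=-.1123
S=np.array([[np.cos(YAW),-np.sin(YAW)],[np.sin(YAW),np.cos(YAW)]])
def togo(q,z):
    "shift/turn in tool axes to shelf point q, height z, tool y along shelf x"
    s=robot.observe();R=Ro.from_euler("xyz",s["tool_rot"]);p=np.array(s["tool_pos"])
    T=Ro.from_euler("xyz",[np.pi,0,YAW+np.pi/2])
    w=np.r_[C+S@q,z]-p
    print(s["time"],"shelf xy",(p[:2]-C)@S,p[2],"force",np.round(s["contact_force"],1),"open",s["opening"],"\n shift",np.round(R.inv().apply(w),4),"turn",np.round((R.inv()*T).as_rotvec(),3))
E
python3 -c "
from h import *
togo([-.096,.137],.2)"
```

```text
0.6 shelf xy [-0.21723676  0.25023056] 0.226496039787469 force [1.1 0.5 0.8] open 0.0565478595791878 
 shift [-0.1621  0.0352  0.0265] turn [-0.    -0.     0.606]
```

Call:
{"name": "arm_command", "arguments": {
  "moves": [
    [[-0.035, 0.01, 0], [0, 0, 0.13], 0],
    [[-0.07, 0.02, 0], [0, 0, 0.26], 0],
    [[-0.105, 0.025, 0.01], [0, 0, 0.39], 0],
    [[-0.14, 0.03, 0.02], [0, 0, 0.52], 0],
    [[-0.162, 0.035, 0.026], [0, 0, 0.606], 0]
  ]
}}

```text
time: 1.1
tool_pos: [0.4367, 0.1901, 0.1998]
tool_rot: [-3.14, 0.001, 1.457]
contact_force: [-0.9, 0.3, -0.3]
opening: 0.0169
grip_force: 0.0
```

```bash
python3 -c "
from h import *
togo([-.096,.137],.108)"
```

```text
1.1 shelf xy [-0.0956756   0.13690903] 0.19977231662365322 force [-0.9  0.3 -0.3] open 0.0169026920701715 
 shift [ 0.0002 -0.0002  0.0918] turn [-0.001  0.001 -0.001]
```

Call:
{"name": "arm_command", "arguments": {
  "moves": [
    [[0, 0, 0.03], [0, 0, 0], 0],
    [[0, 0, 0.06], [0, 0, 0], 0],
    [[0, 0, 0.08], [0, 0, 0], 0],
    [[0, 0, 0.09], [0, 0, 0], 0],
    [[0, 0, 0.09], [0, 0, 0], 0]
  ]
}}

```text
time: 1.6
tool_pos: [0.4353, 0.192, 0.1096]
tool_rot: [-3.139, 0.001, 1.464]
contact_force: [0.0, 0.8, 0.5]
opening: 0.0003
grip_force: 0.0
```

```bash
python3 - <<'E'
from h import *
togo([-.096,.137],.108)
a=robot.read_camera("scene")[150:300,330:480,::-1];b=robot.read_camera("top")[210:360,180:330,::-1]
cv2.imwrite("pics/d.png",cv2.resize(np.hstack([a,b]),None,fx=2.6,fy=2.6,interpolation=2))
E
```

```text
1.6 shelf xy [-0.09729345  0.13863539] 0.10962907178447169 force [0.  0.8 0.5] open 0.0003153131893243728 
 shift [-0.0016  0.0013  0.0016] turn [-0.003  0.001  0.005]
```

View pics/d.png

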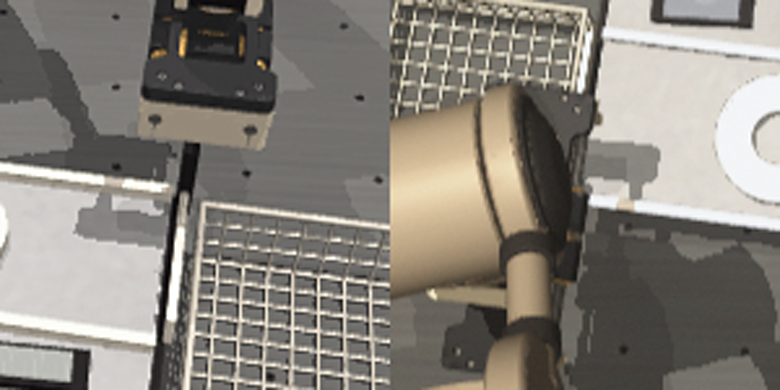

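The closed fingers stand in line with the gate_left tab (scene crop about (187,170)), on its near side. Now I push along shelf +x.

Call:
{"name": "arm_command", "arguments": {
  "moves": [
    [[-0.002, 0.01, 0], [0, 0, -0.004], 0],
    [[-0.003, 0.02, 0], [0, 0, -0.004], 0],
    [[-0.003, 0.035, 0], [0, 0, -0.004], 0],
    [[-0.003, 0.05, 0], [0, 0, -0.004], 0],
    [[-0.003, 0.065, 0], [0, 0, -0.004], 0]
  ]
}}

```text
time: 2.2
tool_pos: [0.5014, 0.1819, 0.1115]
tool_rot: [3.141, -0.0, 1.468]
contact_force: [-3.1, -0.4, 2.3]
opening: 0.0001
grip_force: 1.5
```

Call:
{"name": "arm_command", "arguments": {
  "moves": [
    [[0, 0.015, 0], [0, 0, 0], 0],
    [[0, 0.03, 0], [0, 0, 0], 0],
    [[0, 0.045, 0], [0, 0, 0], 0],
    [[0, 0.06, 0], [0, 0, 0], 0],
    [[0, 0.07, 0], [0, 0, 0], 0]
  ]
}}

```text
time: 2.7
tool_pos: [0.5713, 0.1743, 0.1111]
tool_rot: [3.141, 0.0, 1.467]
contact_force: [-2.4, -0.5, 1.2]
opening: 0.0
grip_force: 1.3
```

```bash
python3 - <<'E'
from h import *
togo([.054,.134],.108)
a=robot.read_camera("scene")[160:340,200:500,::-1]
cv2.imwrite("pics/e.png",cv2.resize(a,None,fx=2.6,fy=2.6,interpolation=2))
E
```

```text
2.7 shelf xy [0.03985676 0.13636275] 0.11112670361215639 force [-2.4 -0.5  1.2] open 1.593830729682569e-05 
 shift [-0.0025  0.0141  0.0031] turn [0.    0.    0.009]
```

View pics/e.png

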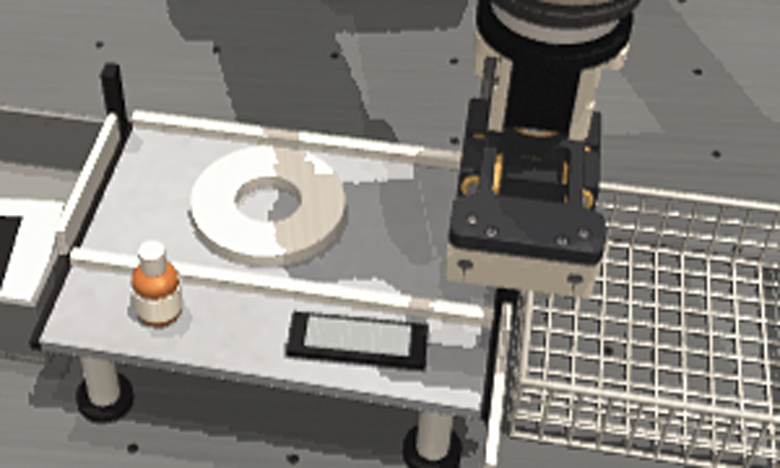

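The gate bar is sliding out (about (500,300) in the crop) with about 3 N of resistance. The ring, bottle and carrier are undisturbed. I continue gently to the stop.

Call:
{"name": "arm_command", "arguments": {
  "moves": [
    [[-0.001, 0.004, 0], [0, 0, 0], 0],
    [[-0.002, 0.008, 0], [0, 0, 0], 0],
    [[-0.002, 0.011, 0], [0, 0, 0], 0],
    [[-0.002, 0.013, 0], [0, 0, 0], 0],
    [[-0.002, 0.013, 0], [0, 0, 0], 0]
  ]
}}

```text
time: 3.25
tool_pos: [0.5829, 0.1718, 0.1107]
tool_rot: [3.141, -0.0, 1.468]
contact_force: [-1.0, 0.2, 0.7]
opening: 0.0005
grip_force: 0.4
```

Call:
{"name": "arm_command", "arguments": {
  "moves": [
    [[0, 0.001, 0], [0, 0, 0], 0],
    [[0, 0.002, 0], [0, 0, 0], 0],
    [[0, 0.003, 0], [0, 0, 0], 0],
    [[0, 0.003, 0], [0, 0, 0], 0],
    [[0, 0.003, 0], [0, 0, 0], 0]
  ]
}}

```text
time: 3.75
tool_pos: [0.5858, 0.1714, 0.1107]
tool_rot: [3.141, -0.0, 1.468]
contact_force: [-1.6, 1.7, 0.2]
opening: 0.0003
grip_force: 0.7
```

Call:
{"name": "arm_command", "arguments": {
  "moves": [
    [[0, 0.001, 0], [0, 0, 0], 0],
    [[0, 0.002, 0], [0, 0, 0], 0],
    [[0, 0.003, 0], [0, 0, 0], 0],
    [[0, 0.003, 0], [0, 0, 0], 0],
    [[0, 0.003, 0], [0, 0, 0], 0]
  ]
}}

```text
time: 4.25
tool_pos: [0.5886, 0.1711, 0.1107]
tool_rot: [-3.141, -0.0, 1.468]
contact_force: [-2.9, 1.4, 1.4]
opening: 0.0004
grip_force: 1.5
```

Call:
{"name": "arm_command", "arguments": {
  "moves": [
    [[0, 0.001, 0], [0, 0, 0], 0],
    [[0, 0.002, 0], [0, 0, 0], 0],
    [[0, 0.003, 0], [0, 0, 0], 0],
    [[0, 0.003, 0], [0, 0, 0], 0],
    [[0, 0.003, 0], [0, 0, 0], 0]
  ]
}}

```text
time: 4.75
tool_pos: [0.5887, 0.1711, 0.1107]
tool_rot: [-3.135, 0.001, 1.468]
contact_force: [-13.2, 1.9, 7.0]
opening: 0.0005
grip_force: 7.0
```

The force jumped to 13 N without motion, so the gate is at its hard stop. I back off and rise.

Call:
{"name": "arm_command", "arguments": {
  "moves": [
    [[0, -0.008, 0], [0, 0, 0], 0],
    [[0, -0.02, 0], [0, 0, 0], 0],
    [[0, -0.025, -0.03], [0, 0, 0], 0],
    [[0, -0.025, -0.06], [0, 0, 0], 0],
    [[0, -0.025, -0.09], [0, 0, 0], 0]
  ]
}}

```text
time: 5.25
tool_pos: [0.5672, 0.1731, 0.202]
tool_rot: [3.14, 0.0, 1.468]
contact_force: [0.0, 0.2, -0.2]
opening: 0.0006
grip_force: 0.0
```

```bash
python3 - <<'E'
from h import *
togo([.002,-.092],.2)
E
```

```text
5.25 shelf xy [0.03596172 0.13467214] 0.2020168470634217 force [ 0.   0.2 -0.2] open 0.0006159242161936911 
 shift [-0.2264 -0.036   0.002 ] turn [0.002 0.    0.009]
```

Call:
{"name": "arm_command", "arguments": {
  "moves": [
    [[-0.04, -0.006, 0], [0, 0, 0.009], 0.04],
    [[-0.085, -0.013, 0], [0, 0, 0.009], 0.04],
    [[-0.13, -0.02, 0], [0, 0, 0.009], 0.04],
    [[-0.175, -0.027, 0], [0, 0, 0.009], 0.04],
    [[-0.21, -0.033, 0], [0, 0, 0.009], 0.04]
  ]
}}

```text
time: 5.75
tool_pos: [0.5122, -0.0348, 0.2011]
tool_rot: [3.139, 0.001, 1.458]
contact_force: [0.6, 0.7, 0.0]
opening: 0.036
grip_force: 0.0
```

Call:
{"name": "arm_command", "arguments": {
  "moves": [
    [[-0.015, -0.003, 0], [0, 0, 0], 0.04],
    [[-0.016, -0.003, 0.02], [0, 0, 0], 0.04],
    [[-0.016, -0.003, 0.05], [0, 0, 0], 0.04],
    [[-0.016, -0.003, 0.07], [0, 0, 0], 0.04],
    [[-0.016, -0.003, 0.07], [0, 0, 0], 0.04]
  ]
}}

```text
time: 6.25
tool_pos: [0.5064, -0.0479, 0.1286]
tool_rot: [-3.138, -0.0, 1.458]
contact_force: [-1.1, 0.2, 0.3]
opening: 0.04
grip_force: 0.0
```

```bash
python3 - <<'E'
from h import *
togo([.002,-.092],.085)
a=robot.read_camera("scene")[130:330,200:500,::-1]
cv2.imwrite("pics/f.png",cv2.resize(a,None,fx=2.6,fy=2.6,interpolation=2))
E
```

```text
6.25 shelf xy [ 0.00023266 -0.09173237] 0.1285771372291729 force [-1.1  0.2  0.3] open 0.04000228640504684 
 shift [-0.0003  0.0019  0.0436] turn [-0.004 -0.    -0.   ]
```

View pics/f.png

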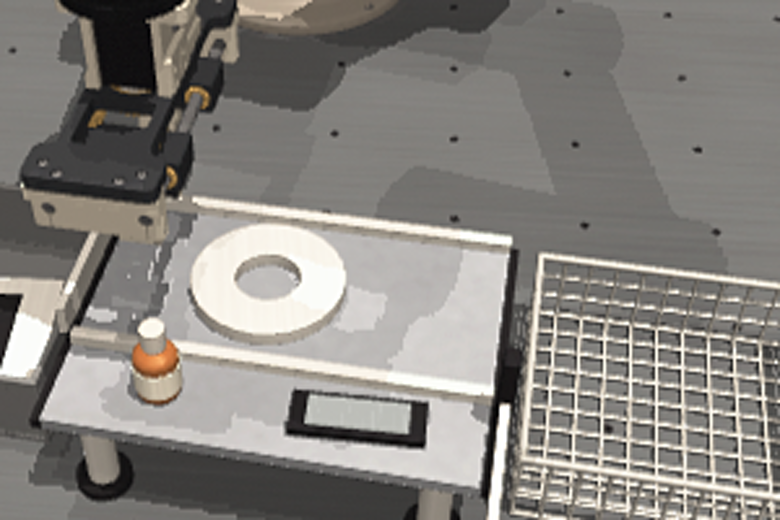

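The gate is fully open with the lane end clear. The ring is at about (268,282) and the gripper is behind it; I check the fingertip projection before lowering.

```bash
python3 - <<'E'
from h import *
m=robot.camera_model("scene")
def pr(q,z):
    X=np.r_[C+S@q,z];c=np.array(m["R"])@X+m["t"];u=m["fx"]*c[0]/c[2]+m["cx"],m["fy"]*c[1]/c[2]+m["cy"];return np.round([(u[0]-200)*2.6,(u[1]-130)*2.6])
for x in(-.039,.0,.039):print(pr([x,-.0917+.0095],.1286),pr([x,-.0825],.092),pr([x,-.0825],.08))
print("ring",pr([.002,-.019],.092),pr([.002,-.069],.092),"bottle base?",pr([.1,-.07],.08))
E
```

```text
[184. 176.] [187. 218.] [189. 231.]
[168. 216.] [172. 258.] [174. 271.]
[151. 258.] [156. 300.] [157. 314.]
ring [267. 273.] [191. 263.] bottle base? [150. 389.]
```

Call:
{"name": "arm_command", "arguments": {
  "moves": [
    [[0, 0.002, 0.015], [0, 0, 0], 0.04],
    [[0, 0.002, 0.028], [0, 0, 0], 0.04],
    [[0, 0.002, 0.036], [0, 0, 0], 0.04],
    [[0, 0.002, 0.041], [0, 0, 0], 0.04],
    [[0, 0.002, 0.043], [0, 0, 0], 0.04]
  ]
}}

```text
time: 6.8
tool_pos: [0.51, -0.048, 0.088]
tool_rot: [3.141, 0.0, 1.459]
contact_force: [0.6, 0.3, -0.3]
opening: 0.04
grip_force: 0.0
```

Call:
{"name": "arm_command", "arguments": {
  "moves": [
    [[0.008, 0, 0.001], [0, 0, 0], 0.04],
    [[0.016, 0, 0.001], [0, 0, 0], 0.04],
    [[0.028, 0, 0.001], [0, 0, 0], 0.04],
    [[0.042, 0, 0.001], [0, 0, 0], 0.04],
    [[0.056, 0, 0.001], [0, 0, 0], 0.04]
  ]
}}

```text
time: 7.3
tool_pos: [0.5161, 0.009, 0.087]
tool_rot: [3.141, 0.0, 1.459]
contact_force: [-0.3, -1.8, 0.4]
opening: 0.0399
grip_force: 0.9
```

Call:
{"name": "arm_command", "arguments": {
  "moves": [
    [[0.015, 0, 0], [0, 0, 0], 0.04],
    [[0.03, 0, 0], [0, 0, 0], 0.04],
    [[0.045, 0, 0], [0, 0, 0], 0.04],
    [[0.06, 0, 0], [0, 0, 0], 0.04],
    [[0.075, 0, 0], [0, 0, 0], 0.04]
  ]
}}

```text
time: 7.8
tool_pos: [0.5243, 0.0836, 0.0867]
tool_rot: [3.142, -0.0, 1.459]
contact_force: [-0.2, -2.5, 3.0]
opening: 0.04
grip_force: 1.1
```

```bash
python3 - <<'E'
from h import *
togo([.002,.075],.085)
a=robot.read_camera("scene")[130:350,230:530,::-1]
cv2.imwrite("pics/g.png",cv2.resize(a,None,fx=2.6,fy=2.6,interpolation=2))
E
```

```text
7.8 shelf xy [0.00335302 0.04092267] 0.08674998189435729 force [-0.2 -2.5  3. ] open 0.04001604565403933 
 shift [ 0.0341 -0.0013  0.0018] turn [ 0. -0.  0.]
```

View pics/g.png

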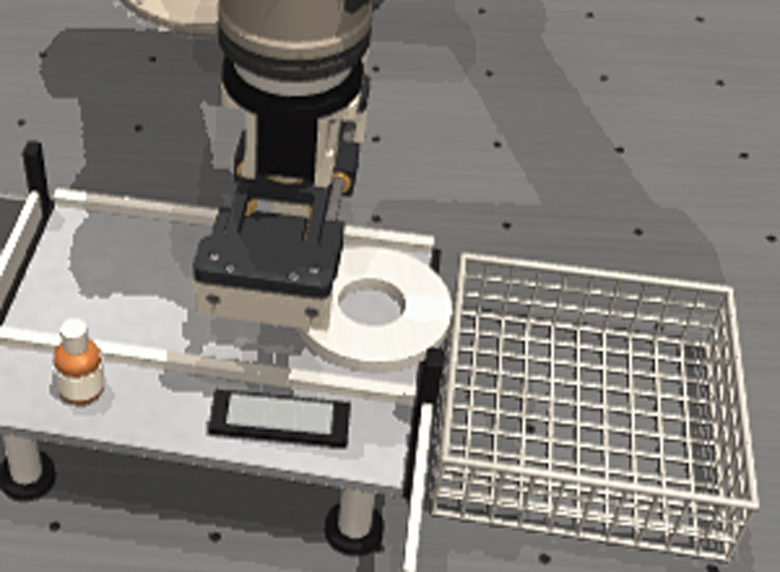

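The ring sits centred ahead of the fingers and starts to overhang the end (right edge about (452,310)). The gate_left tab is clear at (430,375). I push on over the end.

Call:
{"name": "arm_command", "arguments": {
  "moves": [
    [[0.02, 0, 0], [0, 0, 0], 0.04],
    [[0.045, -0.001, 0], [0, 0, 0], 0.04],
    [[0.07, -0.001, 0], [0, 0, 0], 0.04],
    [[0.095, -0.001, 0], [0, 0, 0], 0.04],
    [[0.12, -0.001, 0], [0, 0, 0], 0.04]
  ]
}}

```text
time: 8.35
tool_pos: [0.5364, 0.2031, 0.0864]
tool_rot: [-3.141, -0.0, 1.459]
contact_force: [-0.4, -0.1, -0.7]
opening: 0.0401
grip_force: 0.0
```

```bash
python3 - <<'E'
from h import *
togo([.002,.165],.085)
a=robot.read_camera("scene")[130:350,230:530,::-1]
cv2.imwrite("pics/h.png",cv2.resize(a,None,fx=2.6,fy=2.6,interpolation=2))
E
```

```text
8.35 shelf xy [0.00195933 0.16105202] 0.08644172953667206 force [-0.4 -0.1 -0.7] open 0.04005904069334575 
 shift [0.0039 0.     0.0014] turn [-0.001 -0.     0.   ]
```

View pics/h.png

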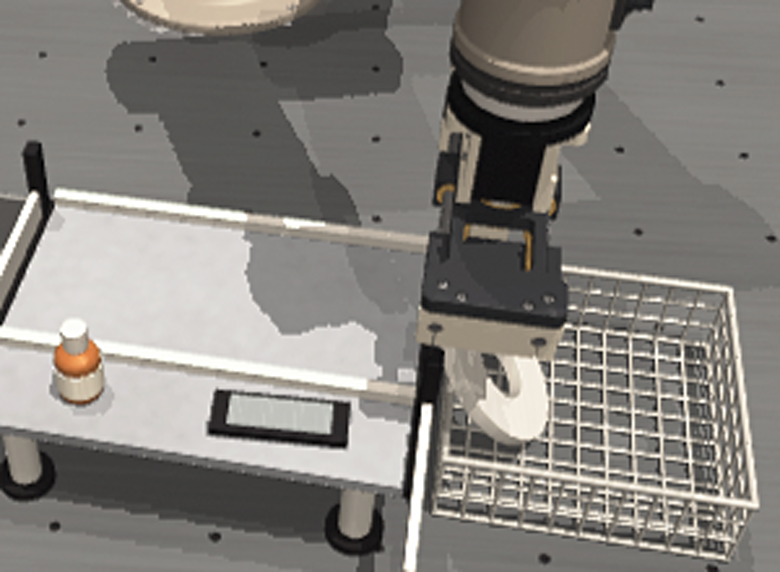

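The ring is in the basket, tilted (about (505,385)), possibly still falling. I lift straight up and look again.

Call:
{"name": "arm_command", "arguments": {
  "moves": [
    [[0, 0, -0.02], [0, 0, 0], 0.04],
    [[0, 0, -0.05], [0, 0, 0], 0.04],
    [[0, 0, -0.09], [0, 0, 0], 0.04],
    [[-0.03, -0.03, -0.13], [0, 0, 0], 0.04],
    [[-0.07, -0.06, -0.15], [0, 0, 0], 0.04]
  ]
}}

```text
time: 8.9
tool_pos: [0.4769, 0.147, 0.2339]
tool_rot: [3.139, -0.002, 1.461]
contact_force: [0.3, -1.0, 0.6]
opening: 0.04
grip_force: 0.0
```

Call:
{"name": "arm_command", "arguments": {
  "moves": [
    [[-0.04, -0.02, 0], [0, 0, 0], 0.04],
    [[-0.08, -0.04, 0], [0, 0, 0], 0.04],
    [[-0.1, -0.06, 0], [0, 0, 0], 0.04],
    [[-0.1, -0.06, 0], [0, 0, 0], 0.04],
    [[-0.1, -0.06, 0], [0, 0, 0], 0.04]
  ]
}}

```text
time: 9.4
tool_pos: [0.4058, 0.0537, 0.2321]
tool_rot: [3.141, -0.001, 1.458]
contact_force: [0.3, -0.7, -0.9]
opening: 0.0402
grip_force: 0.0
```

```bash
python3 - <<'E'
from h import *
togo([0,.24],.085)
a=robot.read_camera("scene")[170:350,200:530,::-1];b=robot.read_camera("top")[180:340,150:490,::-1]
b=cv2.resize(b,(a.shape[1],155))
cv2.imwrite("pics/i.png",cv2.resize(np.vstack([a,b]),None,fx=1.78,fy=1.78,interpolation=2))
E
```

```text
9.4 shelf xy [-0.11102063 -0.00207789] 0.23213577506717079 force [ 0.3 -0.7 -0.9] open 0.040239399331173334 
 shift [0.2421 0.1107 0.1474] turn [ 0.001 -0.001 -0.001]
```

View pics/i.png

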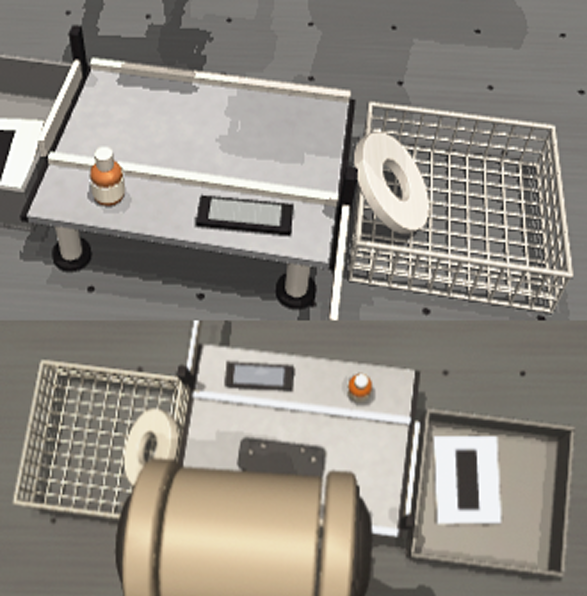

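The ring has not settled flat. It leans on the basket's near wall (scene crop about (392,182), hole about (398,178); top crop about (152,447)) with its upper edge at the rim. It should be tipped flat, so I triangulate it first.

```bash
python3 - <<'E'
from h import *
def P(n):m=robot.camera_model(n);return np.array([[m["fx"],0,m["cx"]],[0,m["fy"],m["cy"]],[0,0,1]])@np.c_[m["R"],m["t"]]
f=lambda u:(200+u[0]/1.78,170+u[1]/1.78)
g=lambda u:(150+u[0]/1.78*340/330,180+(u[1]/1.78-180)*160/155)
for k,a,b in[("hole",(397,179),(152,447)),("right/low edge",(428,212),(125,452)),("up edge",(362,146),(178,443))]:
    a=f(a);b=g(b);X=cv2.triangulatePoints(P("scene"),P("top"),np.array(a,float).reshape(2,1),np.array(b,float).reshape(2,1));X=(X[:3]/X[3]).ravel()
    r=[]
    for n,u in(("scene",a),("top",b)):
        q=P(n)@np.r_[X,1];r.append(np.linalg.norm(q[:2]/q[2]-u))
    print(k,(X[:2]-C)@S,X[2],np.round(r,1),"rays at z=.05:",(ray("scene",a,.05)[:2]-C)@S,(ray("top",b,.05)[:2]-C)@S)
E
```

```text
hole [0.00132717 0.1812123 ] 0.04380852076719834 [2.6 2.2] rays at z=.05: [0.00564758 0.1846478 ] [0.00085696 0.17505147]
right/low edge [-0.00353198  0.22137336] -0.0015034486141033343 [0.4 0.4] rays at z=.05: [0.04024165 0.21349636] [-0.00943016  0.20691374]
up edge [0.00456855 0.14282355] 0.08480826600158736 [3.1 2.7] rays at z=.05: [-0.03082204  0.14984253] [0.00977223 0.14418675]
```

Call:
{"name": "arm_command", "arguments": {
  "moves": [
    [[0.04, 0.012, 0], [0, 0, 0], 0.0918],
    [[0.08, 0.024, 0], [0, 0, 0], 0.0918],
    [[0.12, 0.036, 0.02], [0, 0, 0], 0.0918],
    [[0.155, 0.048, 0.05], [0, 0, 0], 0.0918],
    [[0.185, 0.057, 0.08], [0, 0, 0], 0.0918]
  ]
}}

```text
time: 10.0
tool_pos: [0.4841, 0.2344, 0.1505]
tool_rot: [3.141, -0.001, 1.461]
contact_force: [1.3, -0.2, 0.3]
opening: 0.075
grip_force: 0.0
```

Call:
{"name": "arm_command", "arguments": {
  "moves": [
    [[0, 0, 0], [0, 0, 0], 0.0918],
    [[0, 0, 0.015], [0, 0, 0], 0.0918],
    [[0, 0, 0.035], [0, 0, 0], 0.0918],
    [[0, 0, 0.055], [0, 0, 0], 0.0918],
    [[0, 0, 0.06], [0, 0, 0], 0.0918]
  ]
}}

```text
time: 10.5
tool_pos: [0.4821, 0.2311, 0.0902]
tool_rot: [-3.139, 0.001, 1.459]
contact_force: [-0.9, 0.2, -0.9]
opening: 0.0922
grip_force: 0.0
```

```bash
python3 - <<'E'
from h import *
togo([-.0535,.183],.037)
a=robot.read_camera("scene")[180:340,360:560,::-1]
cv2.imwrite("pics/j.png",cv2.resize(a,None,fx=3.7,fy=3.7,interpolation=2))
E
```

```text
10.5 shelf xy [-0.05514175  0.18279268] 0.09020710978494297 force [-0.9  0.2 -0.9] open 0.0921824849200604 
 shift [0.0003 0.0018 0.0532] turn [-0.003  0.001  0.001]
```

Call:
{"name": "arm_command", "arguments": {
  "moves": [
    [[0, 0.001, 0.008], [0, 0, 0], 0.0918],
    [[0, 0.001, 0.016], [0, 0, 0], 0.0918],
    [[0, 0.001, 0.024], [0, 0, 0], 0.0918],
    [[0, 0.001, 0.03], [0, 0, 0], 0.0918],
    [[0, 0.001, 0.034], [0, 0, 0], 0.0918]
  ]
}}

```text
time: 11.05
tool_pos: [0.4839, 0.231, 0.0573]
tool_rot: [-3.141, 0.0, 1.459]
contact_force: [0.3, 0.4, -0.0]
opening: 0.0917
grip_force: 0.0
```

Call:
{"name": "arm_command", "arguments": {
  "moves": [
    [[0, 0, 0.004], [0, 0, 0], 0.0918],
    [[0, 0, 0.008], [0, 0, 0], 0.0918],
    [[0, 0, 0.012], [0, 0, 0], 0.0918],
    [[0, 0, 0.015], [0, 0, 0], 0.0918],
    [[0, 0, 0.017], [0, 0, 0], 0.0918]
  ]
}}

```text
time: 11.55
tool_pos: [0.484, 0.231, 0.0406]
tool_rot: [-3.141, 0.0, 1.459]
contact_force: [0.3, 0.4, -0.1]
opening: 0.0917
grip_force: 0.0
```

Call:
{"name": "arm_command", "arguments": {
  "moves": [
    [[0, 0, 0.004], [0, 0, 0], 0.0918],
    [[0, 0, 0.008], [0, 0, 0], 0.0918],
    [[0, 0, 0.012], [0, 0, 0], 0.0918],
    [[0, 0, 0.015], [0, 0, 0], 0.0918],
    [[0, 0, 0.017], [0, 0, 0], 0.0918]
  ]
}}

```text
time: 12.05
tool_pos: [0.4848, 0.2308, 0.0246]
tool_rot: [3.14, -0.0, 1.459]
contact_force: [-3.0, -4.2, 14.3]
opening: 0.0917
grip_force: 6.3
```

Contact with the ring's lower hole wall, as planned. Now I drag toward +y.

Call:
{"name": "arm_command", "arguments": {
  "moves": [
    [[0.006, 0, -0.001], [0, 0, 0], 0.0918],
    [[0.014, 0, -0.001], [0, 0, 0], 0.0918],
    [[0.022, 0, 0], [0, 0, 0], 0.0918],
    [[0.03, 0, 0.002], [0, 0, 0], 0.0918],
    [[0.036, 0, 0.004], [0, 0, 0], 0.0918]
  ]
}}

```text
time: 12.55
tool_pos: [0.488, 0.2678, 0.0195]
tool_rot: [-3.141, -0.0, 1.46]
contact_force: [0.3, -0.4, 0.4]
opening: 0.0916
grip_force: 0.0
```

Call:
{"name": "arm_command", "arguments": {
  "moves": [
    [[0.006, 0, 0.002], [0, 0, 0], 0.0918],
    [[0.012, 0, 0.004], [0, 0, 0], 0.0918],
    [[0.018, 0, 0.005], [0, 0, 0], 0.0918],
    [[0.022, 0, 0.006], [0, 0, 0], 0.0918],
    [[0.024, 0, 0.006], [0, 0, 0], 0.0918]
  ]
}}

```text
time: 13.05
tool_pos: [0.4924, 0.2899, 0.0158]
tool_rot: [3.138, 0.001, 1.459]
contact_force: [-0.6, -9.9, 15.6]
opening: 0.0917
grip_force: 7.5
```

Call:
{"name": "arm_command", "arguments": {
  "moves": [
    [[0, 0, -0.015], [0, 0, 0], 0.0918],
    [[0, 0, -0.05], [0, 0, 0], 0.0918],
    [[0, 0, -0.09], [0, 0, 0], 0.0918],
    [[0, 0, -0.13], [0, 0, 0], 0.0918],
    [[0, -0.02, -0.16], [0, 0, 0], 0.0918]
  ]
}}

```text
time: 13.55
tool_pos: [0.4729, 0.2931, 0.1764]
tool_rot: [3.138, -0.002, 1.457]
contact_force: [-0.4, 0.5, 0.4]
opening: 0.0921
grip_force: 0.0
```

Call:
{"name": "arm_command", "arguments": {
  "moves": [
    [[-0.02, -0.03, 0], [0, 0, 0], 0.0918],
    [[-0.06, -0.05, 0], [0, 0, 0], 0.0918],
    [[-0.1, -0.06, 0], [0, 0, 0], 0.0918],
    [[-0.14, -0.07, 0], [0, 0, 0], 0.0918],
    [[-0.18, -0.07, 0], [0, 0, 0], 0.0918]
  ]
}}

```text
time: 14.05
tool_pos: [0.3796, 0.121, 0.1739]
tool_rot: [-3.141, -0.0, 1.46]
contact_force: [1.2, -0.9, 0.8]
opening: 0.0919
grip_force: 0.0
```

```bash
python3 - <<'E'
from h import *
togo([-.055,.24],.1)
A=robot.read_camera("scene")[:,:,::-1];B=robot.read_camera("top")[:,:,::-1]
cv2.imwrite("pics/sceneK.png",A);cv2.imwrite("pics/topK.png",B)
for n,im,(x0,y0,x1,y1) in(("scene",A,(398,228,522,340)),("top",B,(158,203,258,298))):
    g=cv2.morphologyEx((im[y0:y1,x0:x1].min(2)>150).astype(np.uint8),cv2.MORPH_OPEN,np.ones((5,5)))
    for c,st in blobs(g,100,6000):
        u=c+[x0,y0];print(n,u,st,"shelf at z=.016",(ray(n,u,.016)[:2]-C)@S)
E
```

```text
14.05 shelf xy [-0.14466749  0.06185766] 0.1738821220440482 force [ 1.2 -0.9  0.8] open 0.09192822354193167 
 shift [0.178  0.09   0.0739] turn [-0.    -0.     0.002]
scene [440.26815323 285.58261864] [  13   35   59   46 1749] shelf at z=.016 [0.00343721 0.2187882 ]
top [221.86171004 255.23643123] [  42   30   45   45 1345] shelf at z=.016 [-0.00328436  0.21736592]
```

Both views agree on a flat, round ring at shelf (0, 0.218). One last look before handing in.

```bash
python3 - <<'E'
import cv2,numpy as np
a=cv2.imread("pics/sceneK.png")[170:350,110:530];b=cv2.imread("pics/topK.png")[170:340,100:520]
cv2.imwrite("pics/k.png",cv2.resize(np.vstack([a,b]),None,fx=1.7,fy=1.7,interpolation=2))
E
```

```text
(no output)
```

View pics/k.png

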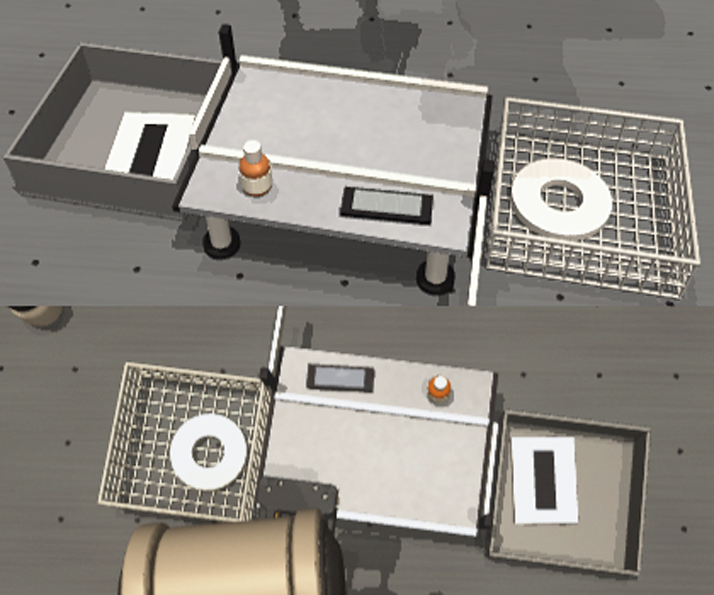

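The ring lies flat in the basket (scene crop (562,198)). The left gate is fully open, the right gate is shut, and the bottle, carrier and keeper are untouched.

```bash
python3 -c "
from cell import robot
print(robot.hand_in())"
```

```text
the job is handed in; nothing more can be done
None
```

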